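Release the ratchet and lower a shaker's hold-down arm

ROBOT

A 7-joint arm with a two-finger parallel gripper is mounted at the origin on a cart in front of the work surface, level with it; the furniture and walls round the work are solid. World frame = base frame: x ahead of the robot, y to its left, z up, the work surface at z = 0. Lengths are in m, angles in rad, forces in N, time in s.
With the tool pointing down it reaches from about 0.4 to 0.85 m from the base axis. Payload 10.4 kg.
Tool frame: the origin (TCP) lies on the centre line of the jaws, within the pads' length; the fingertips stand 14 mm ahead of it and the grasp point (between the pads) lies 5 mm behind it (tip_reach is the z of the fingertips in the tool frame, in m); z points along the fingers, x is the direction in which the jaws open and shut, and the axes are right-handed (so a half turn about z gives the same grasp; the last joint's range is limited). The gripper opens to 87 mm and grips with 3 to 60 N. Pads are 19 mm wide; open, the fingers measure 117 mm over their backs; the gripper's body (75 mm by 190 mm) begins 51 mm behind the grasp point.
Start: joints at [-1.23, 0.332, -0.065, 1.46, 0.022, 1.35, -0.088], TCP at [0.222, 0.584, 0.237] pointing down, gripper open.
Joint ranges: [-2.6, 2.6], [-0.5, 2.12], [-1.47, 1.34], [0.16, 2.42], [-1.27, 4.41], [0.06, 2.06], [-2.6, 2.6]. Speed limits (rad/s): [2.22, 2.22, 2.79, 2.79, 3.14, 3.14, 3.14].

INTERFACE

Orientations are given as a unit quaternion [x, y, z, w].
In Python, from bench import * gives the robot as it stands.
- The arm moves only by the tool carry_out, never from a script. Its argument "rows" is a list of rows, each a list of 5 numbers: the closure, from -1 (fully open) to 1 (shut), so that 0 is half open, then the shift along the tool's x, y, z in units of 30 mm (1.0 is 30 mm), then the turn about the tool's z in units of 5 degrees (1.0 is 5 degrees). In form: [[jaw, x, y, z, turn], ...]. A call has 1 to 20 rows; each row shifts and turns the pose as measured when the row begins, along the tool's axes as they then stand; what a row does not reach is not made up. A row lasts 1/12 s, in which the tool goes at most 41.7 mm and 7.16 degrees, less where a joint would pass 70% of its speed; a pose out of reach is approached as far as the arm can. A call is refused whole if a number of a shift passes 1 or a number of a turn 1, either way. A call with a gripper value outside its range is refused whole. The fingers move at their own pace and stop on an object; "force" is the grip in N (left out, the last holds). Time passes only in rows, so rows that do not move let the fingers close. It gives the time, the measured TCP pose, the force and the opening at its end, in the units of the state.
- read_state(): the state, without advancing time (a new reading comes with each control period).
- camera(name): name is "scene" or "top" or "wrist"; returns the picture (420x560x3 uint8, blue, green, red); there is no depth.
- camera_info(name): a dict with "fx", "fy", "cx", "cy" (pixels), "dist_coeffs" ([k1, k2, p1, p2, k3] as OpenCV has them; the pictures are not rectified), "extrinsics" (4x4, takes a point from camera to world coordinates); the wrist camera has in their place "tool_from_camera" (4x4, takes a point from camera to tool coordinates, whose origin is the TCP and whose axes are the tool frame's). Camera axes: x right, y down, z forward; pixel columns grow to the right and rows downward; lengths in m; the calibration is good to about 2 mm. A picture is of the moment at which its call begins: read the wrist's pose just before it. camera_info takes no time and is no camera call.
- close_job(): hands the job in, once; it reports no verdict.
Trained networks look in the newest picture that a camera, given by its name, has taken for a name from the list of things; names that differ only in an ending like _2 or _b are one class to them, and where a whole thing is asked for, a point or a joint stands for the part that bears it (a point fixed in the world has none). Each returns a list of dicts, best first, with "conf" (0 to 1); they miss things now and then, are a little off and sometimes report something else, mostly with a low value. They report only what shows in the picture. A call takes as long as a camera call. They do not tell look-alikes from the thing itself.
- recognise(query, camera): "box" ([centre column, centre row, width, height] in pixels, round what is visible of it).
- silhouettes(query, camera): "mask" (420x560 bool, what is visible of it) and "box" ([centre column, centre row, width, height] in pixels, round what is visible of it).
- pinpoint(query, camera): "xy" ([column, row] in pixels: a listed point, or the origin of a listed thing).
The state is a dict: "time": time; "joint_positions": joint angles; "joint_vel": joint speeds; "joint_torque": joint torques, N m; "ee_pos": TCP position; "eef_rot": TCP orientation; "ft_force": force on the tool from outside, world axes, zero at the start; "torque": the same for the moment, N m; "width": finger opening in m.
Only numpy, scipy, OpenCV 4.12 (cv2) and the standard library are available. Lean on these libraries where they do the work, as an engineer would, in place of code of your own. Each camera call takes 0.05 s, during which the arm holds its last target. There are 200 camera calls.

TASK

Get the petri dishes on the little bench shaker held down: press the thumb tab of the ratchet pawl down as far as it goes so that the hook lets go of the teeth and stays free, then push the raised hold-down arm down past its teeth until its rubber foot rests on the lid of the dish stack. Only press and push with the fingertips: do not lift the arm or pick anything up, leave the dishes where they stand, and do not disturb the things round the shaker.

Things in the scene. Friction and masses are not known exactly. Their poses are not given: they have to be found in the camera images.
- shaker: low white bench shaker, 110 (x) x 260 (y) x 30 mm high, fixed; origin on the bench under the arm's hinge, z up. Its +y runs from the hinge to the dishes and palm pad, -y to the pawl's thumb tab; -x is the panel side towards the robot. Body from y = -100 to +160 mm; the ratchet wheel and bracket, up to 155 mm high, at y = -65..+45 mm. Yaw within 0.25 rad
- hinge_centre (a point): centre of the arm's hinge, 110 mm above the bench; the hinge axis is the shaker's x
- hold_arm (a joint): hold-down arm angle (rad): 0 = raised 40 deg above level, grows as it goes down; 0.698 = level, foot touching the dishes; stop 0.012 beyond. Starts between 0 and 0.12. With the pawl hooked in, the teeth block it at about 0.15 (do not force it). Stiff hinge: freed, it moves with 2 to 5 N at the palm pad and stays where it is left
- palm_pad_top (a point): centre of the top face of the black ribbed palm pad (46 mm across x 50 mm along the arm) at the outer end of the arm, 190 mm from the hinge along the arm and 11 mm above its centre line; at 0.698 it is 121 mm above the bench. The arm is an aluminium bar 14 mm wide. Push here, along the arc about the hinge
- foot (a point): centre of the underside of the arm's round rubber foot (38 mm across), 105 mm from the hinge along the arm and 47 mm below its centre line; at 0.698 it is 63 mm above the bench, at the dishes' top
- pawl (a joint): ratchet pawl angle (rad): 0 = hook in the teeth, grows as its thumb tab is pressed down, 0.35 = end stop, wholly free; the hook clears the teeth above about 0.12. Friction (2 to 3 N at the tab) keeps it where it is left; no spring
- tab_top (a point): centre of the top face of the pawl's steel thumb tab, 32 mm across x 34 mm long, at shaker y = -130 mm, 95 mm above the bench while hooked in. The pawl turns about a line along x at y = -43 mm, 48 mm above the bench: on the way to its stop the tab sinks 32 mm, moves 11 mm further out (-y) and tilts 0.35 rad. Below it is only the shaker's flat top (30 mm high) or the bench
- dishes: stack of cream petri dishes, 59 mm round, 31 mm high, standing on the shaker's rubber mat (top 32 mm above the bench) under the foot; origin at the centre of its underside
- amber_vial: amber vial with black cap, 23 mm x 45 mm high, behind the shaker; origin at its underside
- red_vial: small amber vial with red cap, 20 mm x 36 mm high, behind the shaker; origin at its underside
- timer_loose: white lab timer, 66x62x18 mm, left of the shaker; origin at its underside
- marker: black-capped marker, 138 mm long, lying right of the shaker; origin at its underside
Mind the look-alikes: they are no part of the job. What is shaped like the dishes but pink or yellow is not meant.

How it is judged:
On the way, in this order (a step that is already met when the one before it is completed fails the run):
1. the pawl is pressed free (joint above 0.28) while the arm is still up (joint below 0.3) (value of joint pawl above 0.28 rad and value of joint hold_arm below 0.3 rad), for 0.1 s.
2. the arm is pushed down until its foot is on the dishes (value of joint hold_arm above 0.673 rad), for 0.1 s.
At the end, for the whole second after the job is handed in: the arm is down (joint above 0.673, foot within about 2.5 mm of the dish lid or on it), the pawl is still free (joint above 0.2), and the dishes stand upright within 10 mm of where they were, within 15 mm of the middle of the foot, at rest (value of joint hold_arm above 0.673 rad and value of joint pawl above 0.2 rad and horizontal distance between foot and dishes below 0.015 m and distance of dishes from where it was at the start of the episode below 0.01 m and linear speed of dishes below 0.02 m/s and angle between dishes's own z axis and vertical below 0.08 rad); the robot touches nothing.
It fails at once if the hold-down arm is lifted (value of joint hold_arm below -0.06 rad).
It fails at once if the arm is pushed past the teeth with the pawl hooked in (value of joint hold_arm above 0.35 rad and value of joint pawl below 0.1 rad).
It fails at once if the dishes are lifted, tipped or pushed away (distance of dishes from where it was at the start of the episode above 0.02 m or angle between dishes's own z axis and vertical above 0.25 rad).
It fails at once if one of the things round the shaker is moved by more than 25 mm (distance of any of amber_vial, red_vial, timer_loose, marker from where it was at the start of the episode above 0.025 m).
It also fails if it takes over 48 s, if anything falls off the work surface, if the arm or the gripper's body presses on something with over 40 N, if the wrist force passes 120 N, or if a joint passes its speed limit or range.

## Working session

There is one attempt and no reset: what is moved stays moved. The work goes in short steps, Python scripts to look and compute and a tool call to move; the robot and the scene stay as the last step left them, time stands still between calls to the robot, and variables do not carry over. Pictures are saved under pics/ and viewed, about 8 in all and at most 12, crops included, and the job is handed in when it is done.

Besides the shell and the picture viewer there is one more tool, called after "Emit:" as name(argument=value, ...) on one line, values as JSON. carry_out: Moves the arm, as the interface text tells. Its arguments: {"type":"object","properties":{"rows":{"type":"array","items":{"type":"array","items":{"type":"number"}}},"force":{"type":"number"}},"required":["rows"]}

```bash
mkdir -p pics; cat > h.py <<'E'
from bench import *
import numpy as np, cv2
from scipy.spatial.transform import Rotation as R
def ext(n,st=None):
    i=camera_info(n)
    if n=="wrist":
        st=st or read_state(); T=np.eye(4); T[:3,:3]=R.from_quat(st["eef_rot"]).as_matrix(); T[:3,3]=st["ee_pos"]
        return T@np.array(i["tool_from_camera"]),i
    return np.array(i["extrinsics"]),i
def K(i): return np.array([[i["fx"],0,i["cx"]],[0,i["fy"],i["cy"]],[0,0,1.]]),np.array(i["dist_coeffs"],float)
def ray(n,xy,st=None):
    T,i=ext(n,st); k,d=K(i); u=cv2.undistortPoints(np.array([[xy]],float),k,d)[0,0]
    v=T[:3,:3]@np.array([u[0],u[1],1]); return T[:3,3],v/np.linalg.norm(v)
def atz(n,xy,z,st=None):
    o,v=ray(n,xy,st); return o+v*(z-o[2])/v[2]
def proj(n,P,st=None):
    T,i=ext(n,st); k,d=K(i); Q=(np.atleast_2d(P)-T[:3,3])@T[:3,:3]
    return cv2.projectPoints(Q,np.zeros(3),np.zeros(3),k,d)[0][:,0]
E
python3 - <<'E'
from h import *
s=read_state(); print(s["ee_pos"],s["eef_rot"],s["time"])
a=camera("scene");b=camera("top")
cv2.imwrite("pics/a.png",cv2.resize(a,(800,600)));cv2.imwrite("pics/b.png",cv2.resize(b,(800,600)))
for q,hz in [("shaker",0),("hinge_centre",.11),("palm_pad_top",.24),("foot",.13),("tab_top",.095),("dishes",.032),("amber_vial",0),("red_vial",0),("timer_loose",0),("marker",0)]:
  for n in ("top","scene"):
    print(q,n,[(round(r["conf"],2),np.round(r["xy"],1).tolist(),atz(n,r["xy"],hz).round(3).tolist()) for r in pinpoint(q,n)[:3]])
print(read_state()["time"])
E
```

```text
[0.22223195 0.58374306 0.23574734] [ 8.23329068e-01  5.67563848e-01 -5.82313950e-04  4.30768961e-04] 0.0
shaker top [(0.79, [293.1, 225.9], [0.539, -0.222, 0.0])]
shaker scene [(0.85, [301.4, 265.9], [0.543, -0.226, 0.0]), (0.59, [336.8, 256.0], [0.638, -0.276, 0.0])]
hinge_centre top [(0.58, [300.2, 218.0], [0.548, -0.235, 0.11])]
hinge_centre scene [(0.63, [305.4, 241.0], [0.54, -0.238, 0.11])]
palm_pad_top top [(0.65, [243.8, 201.1], [0.568, -0.081, 0.24])]
palm_pad_top scene [(0.95, [270.3, 172.1], [0.565, -0.094, 0.24])]
foot top [(0.77, [259.1, 206.3], [0.575, -0.118, 0.13])]
foot scene [(0.84, [280.0, 209.4], [0.568, -0.124, 0.13])]
tab_top top [(0.3, [298.2, 228.2], [0.52, -0.23, 0.095]), (0.22, [261.5, 217.5], [0.548, -0.125, 0.095])]
tab_top scene [(0.52, [336.4, 277.8], [0.51, -0.36, 0.095])]
dishes top [(0.87, [196.1, 235.2], [0.5, 0.067, 0.032]), (0.83, [220.5, 213.0], [0.568, -0.002, 0.032]), (0.7, [263.3, 213.1], [0.571, -0.13, 0.032])]
dishes scene [(0.83, [218.4, 221.3], [0.484, 0.049, 0.032]), (0.76, [282.5, 235.8], [0.57, -0.131, 0.032]), (0.6, [247.0, 223.1], [0.537, -0.019, 0.032])]
amber_vial top [(0.6, [312.6, 197.2], [0.63, -0.282, 0.0])]
amber_vial scene [(0.63, [336.2, 257.2], [0.633, -0.278, 0.0])]
red_vial top [(0.36, [295.5, 195.9], [0.633, -0.229, 0.0])]
red_vial scene [(0.6, [318.7, 250.9], [0.619, -0.226, 0.0]), (0.55, [338.4, 275.3], [0.586, -0.321, 0.0])]
timer_loose top [(0.62, [159.5, 233.0], [0.507, 0.184, 0.0])]
timer_loose scene [(0.87, [199.2, 205.2], [0.51, 0.182, 0.0])]
marker top [(0.6, [380.1, 243.6], [0.49, -0.49, 0.0])]
marker scene [(0.8, [378.1, 338.1], [0.499, -0.503, 0.0]), (0.51, [336.2, 257.2], [0.633, -0.278, 0.0])]
1.1
```

View pics/a.png

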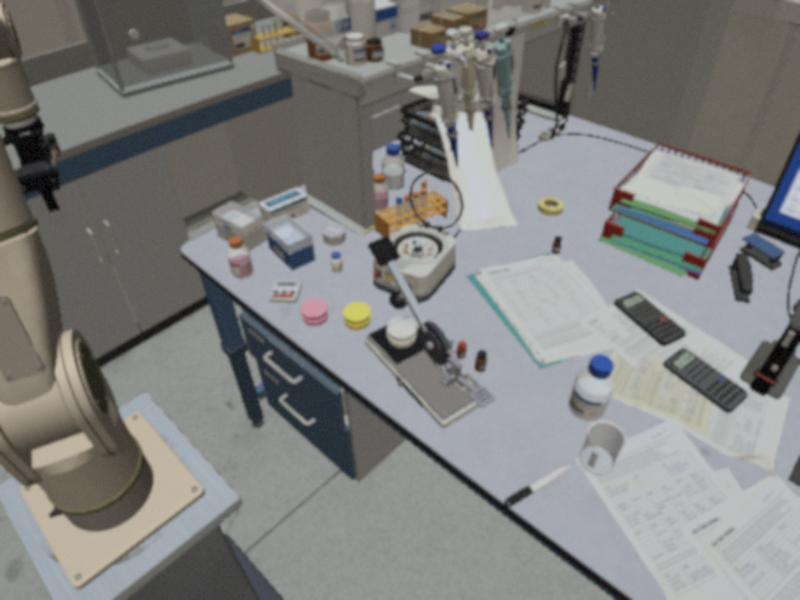

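View pics/b.png

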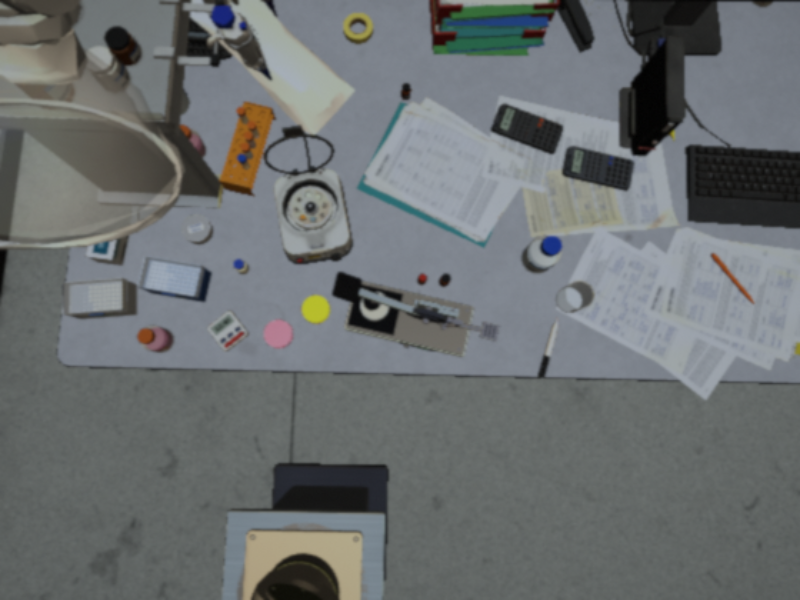

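The scene view shows the cream dishes on the shaker at (402,332), the pad at (382,250), the hinge at about (433,342) and the tab at (480,392). The look-alikes are the pink stack at (315,312) and the yellow one at (357,315). The top view agrees: tab (489,331), pad (347,287), cream stack (375,303). The cream stack under the foot is the right one. The hinge-to-dishes direction gives a yaw of about -0.24, which puts the tab at (0.513,-0.362), matching the scene estimate.

```bash
cat >> h.py <<'E'
def plan(goal,yaw,jaw=1,turnfirst=False,step=0.95):
    "rows towards TCP goal with tool x at world yaw, tool down"
    s=read_state(); p=np.array(s["ee_pos"]); M=R.from_quat(s["eef_rot"]).as_matrix()
    rows=[]; goal=np.array(goal)
    while len(rows)<60:
        y=np.arctan2(M[1,0],M[0,0]); dt=(y-yaw+np.pi)%(2*np.pi)-np.pi
        t=np.clip(np.degrees(dt)/5,-1,1)
        d=M.T@(goal-p)/.03; n=max(1,np.abs(d).max()/step,np.linalg.norm(d)/1.3); d=(d/n).round(2); t=round(t,2)
        if np.abs(d).max()<.02 and abs(t)<.05: break
        rows.append([jaw,*d.tolist(),float(t)]); p=p+M@d*.03; M=M@R.from_euler("z",t*5,degrees=True).as_matrix()
    return rows
E
python3 - <<'E'
from h import *
for n,xy in (("top",(342.3,231.7)),("scene",(336,274.5))): print(atz(n,xy,.095))
print(plan((.46,.1,.36),-.24))
E
```

```text
[ 0.51338874 -0.35622096  0.095     ]
[ 0.51726783 -0.35363088  0.095     ]
[[1, -0.86, 0.93, -0.29, 1.0], [1, -0.74, 0.95, -0.28, 1.0], [1, -0.62, 0.95, -0.26, 1.0], [1, -0.51, 0.95, -0.25, 1.0], [1, -0.4, 0.95, -0.24, 1.0], [1, -0.31, 0.95, -0.23, 1.0], [1, -0.22, 0.95, -0.22, 1.0], [1, -0.13, 0.95, -0.22, 1.0], [1, -0.05, 0.95, -0.22, 1.0], [1, 0.03, 0.95, -0.22, 1.0], [1, 0.12, 0.95, -0.22, 1.0], [1, 0.2, 0.95, -0.22, 1.0], [1, 0.29, 0.95, -0.22, 1.0], [1, 0.38, 0.95, -0.23, 1.0], [1, 0.48, 0.95, -0.24, 1.0], [1, 0.59, 0.95, -0.26, 1.0], [1, 0.72, 0.95, -0.27, 0.58], [1, 0.07, 0.08, -0.03, 0.0]]
```

Emit:
carry_out(rows=[[1, 0, 0, -1, 0], [1, 0, 0, -1, 0], [1, -0.85, 0.9, -0.3, 1], [1, -0.75, 0.95, -0.3, 1], [1, -0.6, 0.95, -0.2, 1], [1, -0.5, 0.95, -0.2, 1], [1, -0.4, 0.95, -0.2, 1], [1, -0.3, 0.95, -0.2, 1], [1, -0.2, 0.95, 0, 1], [1, -0.1, 0.95, 0, 1], [1, 0, 0.95, 0, 1], [1, 0, 0.95, 0, 1], [1, 0.1, 0.95, 0, 1], [1, 0.2, 0.95, 0, 1], [1, 0.3, 0.95, 0, 1], [1, 0.4, 0.95, 0, 1], [1, 0.5, 0.95, 0, 1], [1, 0.6, 0.95, 0, 1]])

```text
time: 2.6
ee_pos: [0.4389, 0.1168, 0.343]
eef_rot: [0.993, -0.121, -0.0, -0.003]
ft_force: [1.1, 0.7, -0.1]
width: 0.0007
```

```bash
python3 - <<'E'
from h import *
s=read_state(); print(s["ee_pos"],s["eef_rot"],s["time"],np.round(s["joint_positions"],2))
print(plan((.515,-.37,.30),-.24))
E
```

```text
[0.43887803 0.11682739 0.34299683] [ 9.92693313e-01 -1.20632329e-01 -7.92769139e-05 -2.79675182e-03] 2.6 [-0.77 -0.12  0.37  1.72  0.04  1.52 -0.64]
[[1, 0.4, 0.95, 0.08, -0.02], [1, 0.4, 0.95, 0.08, -0.0], [1, 0.4, 0.95, 0.08, -0.0], [1, 0.4, 0.95, 0.09, -0.0], [1, 0.4, 0.95, 0.08, -0.0], [1, 0.39, 0.95, 0.09, -0.0], [1, 0.4, 0.95, 0.08, -0.0], [1, 0.39, 0.95, 0.09, -0.0], [1, 0.4, 0.95, 0.08, -0.0], [1, 0.39, 0.95, 0.09, -0.0], [1, 0.4, 0.95, 0.08, -0.0], [1, 0.39, 0.95, 0.09, -0.0], [1, 0.4, 0.95, 0.08, -0.0], [1, 0.39, 0.95, 0.09, -0.0], [1, 0.4, 0.95, 0.08, -0.0], [1, 0.38, 0.92, 0.08, -0.0]]
```

Emit:
carry_out(rows=[[1, 0.4, 0.95, 0, 0], [1, 0.4, 0.95, 0, 0], [1, 0.4, 0.95, 0, 0], [1, 0.4, 0.95, 0, 0], [1, 0.4, 0.95, 0, 0], [1, 0.4, 0.95, 0, 0], [1, 0.4, 0.95, 0, 0], [1, 0.4, 0.95, 0, 0], [1, 0.4, 0.95, 0, 0], [1, 0.4, 0.95, 0, 0], [1, 0.4, 0.95, 0, 0], [1, 0.4, 0.95, 0, 0], [1, 0.4, 0.95, 0.2, 0], [1, 0.4, 0.95, 0.4, 0], [1, 0.4, 0.95, 0.4, 0], [1, 0.4, 0.9, 0.4, 0], [1, 0, 0, 0, 0]])

```text
time: 4.02
ee_pos: [0.514, -0.4022, 0.2987]
eef_rot: [0.992, -0.125, 0.005, -0.004]
ft_force: [-0.8, -0.0, -0.1]
width: 0.0005
```

```bash
python3 - <<'E'
from h import *
s=read_state(); print(s["ee_pos"],s["eef_rot"],s["time"],np.round(s["joint_positions"],2))
w=camera("wrist"); s=read_state()
for q,hz in [("tab_top",.095),("hinge_centre",.11),("dishes",.032),("marker",0),("red_vial",0)]:
    print(q,[(round(r["conf"],2),np.round(r["xy"],1).tolist(),atz("wrist",r["xy"],hz,s).round(4).tolist()) for r in pinpoint(q,"wrist")[:3]])
for P in ([.515,-.358,.095],): 
    p=proj("wrist",P,s)[0]; cv2.drawMarker(w,tuple(int(v) for v in p),(0,0,255),0,14)
cv2.imwrite("pics/w1.png",w)
E
```

```text
[ 0.51401443 -0.40219092  0.29866955] [ 0.9921853  -0.12461346  0.00518808 -0.00359112] 4.0167 [-0.    0.47  0.89  1.32 -0.37  1.51  0.6 ]
tab_top [(0.79, [274.0, 157.6], [0.5205, -0.3595, 0.095])]
hinge_centre [(0.76, [264.4, 27.8], [0.5442, -0.2302, 0.11])]
dishes []
marker [(0.95, [280.8, 248.0], [0.4926, -0.5058, 0.0])]
red_vial [(0.83, [331.6, 34.4], [0.6332, -0.2277, 0.0])]
```

View pics/w1.png

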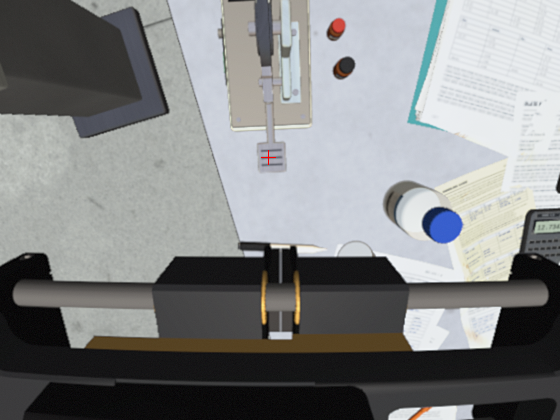

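The wrist view shows the tab at (272,156), which works out to about (0.518,-0.359). The marker and bottle are clear of it.

```bash
python3 - <<'E'
from h import *
print(plan((.518,-.360,.124),-.22))
E
```

```text
[[1, -0.06, -0.18, 0.95, -0.26], [1, -0.05, -0.18, 0.95, 0.0], [1, -0.05, -0.18, 0.95, 0.0], [1, -0.05, -0.18, 0.95, 0.0], [1, -0.05, -0.17, 0.95, 0.0], [1, -0.05, -0.18, 0.95, 0.0], [1, -0.02, -0.05, 0.29, 0.0]]
```

Emit:
carry_out(rows=[[1, -0.2, -0.6, 0.2, -0.25], [1, -0.15, -0.6, 0.5, 0], [1, 0, 0, 0.95, 0], [1, 0, 0, 0.95, 0], [1, 0, 0, 0.95, 0], [1, 0, 0, 0.95, 0], [1, 0, 0, 0.6, 0], [1, 0, 0, 0, 0], [1, 0, 0, 0, 0]])

```text
time: 5.07
ee_pos: [0.526, -0.3448, 0.1545]
eef_rot: [0.995, -0.1, 0.018, -0.006]
ft_force: [-0.4, -0.7, 0.1]
width: 0.0008
```

```bash
python3 - <<'E'
from h import *
s=read_state(); print(s["ee_pos"],s["eef_rot"],s["time"],s["ft_force"])
M=R.from_quat(s["eef_rot"]).as_matrix(); tip=s["ee_pos"]+M[:,2]*.014; print("tip",tip,M.T@(np.array([.5185,-.359,.095])-tip)/.03)
w=camera("scene"); cv2.imwrite("pics/s2.png",cv2.resize(w[180:330,240:440],(800,600),interpolation=3))
E
```

```text
[ 0.52602848 -0.34475393  0.15445988] [ 0.99476656 -0.10038305  0.0180073  -0.00620207] 5.0667 [-0.35563848 -0.72129151  0.11538018]
tip [ 0.52654748 -0.34463179  0.14047004] [-0.21932376  0.54694633  1.50044573]
```

View pics/s2.png

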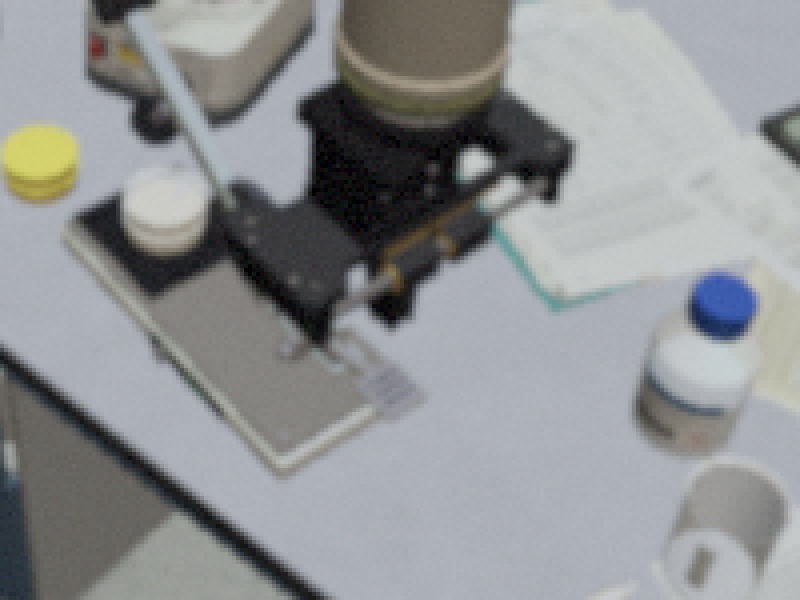

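Emit:
carry_out(rows=[[1, -0.2, 0.5, 0, 0], [1, 0, 0, 0, 0], [1, 0, 0, 0, 0]])

```text
time: 5.37
ee_pos: [0.5199, -0.3578, 0.1595]
eef_rot: [0.995, -0.099, 0.021, -0.006]
ft_force: [0.5, 0.1, -0.7]
width: 0.0004
```

```bash
cat >> h.py <<'E'
def rep(t):
    s=read_state(); M=R.from_quat(s["eef_rot"]).as_matrix(); tip=s["ee_pos"]+M[:,2]*.014
    print(round(s["time"],2),"tip",tip.round(4),"zax",M[:,2].round(3),"yaw",np.arctan2(M[1,0],M[0,0]).round(3),"F",np.round(s["ft_force"],1),"to go",(M.T@(np.array(t)-tip)/.03).round(2)); return s
E
python3 -c "
from h import *
rep([.5185,-.359,.095])"
```

```text
5.37 tip [ 0.5205 -0.3577  0.1455] zax [ 0.044  0.007 -0.999] yaw -0.198 F [ 0.5  0.1 -0.7] to go [-0.13  0.08  1.68]
```

Emit:
carry_out(rows=[[1, -0.1, 0.1, 0.6, 0], [1, 0, 0, 0.4, 0], [1, 0, 0, 0.2, 0], [1, 0, 0, 0.2, 0], [1, 0, 0, 0.2, 0]])

```text
time: 5.78
ee_pos: [0.5228, -0.3602, 0.1157]
eef_rot: [0.995, -0.098, 0.026, -0.005]
ft_force: [0.8, 0.4, 0.1]
width: 0.0006
```

```bash
python3 -c "
from h import *
rep([.5185,-.359,.095])"
```

```text
5.78 tip [ 0.5236 -0.3602  0.1017] zax [ 0.053  0.004 -0.999] yaw -0.196 F [0.8 0.4 0.1] to go [-0.18 -0.    0.22]
```

Emit:
carry_out(rows=[[1, -0.2, 0, 0.1, 0], [1, -0.05, 0, 0.2, 0], [1, -0.02, 0.05, 0.2, 0], [1, -0.02, 0.05, 0.2, 0], [1, -0.02, 0.05, 0.2, 0], [1, -0.02, 0.05, 0.2, 0]])

```text
time: 6.28
ee_pos: [0.5144, -0.3672, 0.0819]
eef_rot: [0.995, -0.098, 0.029, -0.002]
ft_force: [1.3, -1.2, 2.0]
width: 0.0002
```

```bash
python3 -c "
from h import *
rep([.516,-.369,.064])"
```

```text
6.28 tip [ 0.5152 -0.3672  0.0679] zax [ 0.058 -0.002 -0.998] yaw -0.197 F [ 1.3 -1.2  2. ] to go [0.03 0.05 0.13]
```

Emit:
carry_out(rows=[[1, 0, 0.03, 0.1, 0], [1, 0, 0.03, 0.1, 0], [1, 0, 0, 0.1, 0], [1, 0, 0, 0.15, 0]])

```text
time: 6.62
ee_pos: [0.516, -0.3695, 0.0769]
eef_rot: [0.995, -0.098, 0.031, -0.006]
ft_force: [-19.3, 10.9, 56.1]
width: 0.0002
```

```bash
python3 - <<'E'
from h import *
rep([.516,-.369,.064])
w=camera("scene"); cv2.imwrite("pics/s3.png",cv2.resize(w[180:330,240:440],(800,600),interpolation=3))
E
```

```text
6.62 tip [ 0.5169 -0.3694  0.063 ] zax [ 0.063  0.006 -0.998] yaw -0.198 F [-19.3  10.9  56.1] to go [-0.03 -0.01 -0.04]
```

The force rose to 56 N at tip z 0.063, so the pawl is at its stop. Next I'll raise the tool and check.

Emit:
carry_out(rows=[[1, 0, 0, -0.3, 0], [1, 0, 0, -0.8, 0], [1, 0, 0, -1, 0], [1, 0, 0, -1, 0], [1, 0, 0, -1, 0], [1, 0, 0, -1, 0], [1, 0, 0, -1, 0], [1, 0, 0, -1, 0], [1, 0, 0, -1, 0], [1, 0, 0, -0.8, 0], [1, 0, 0.3, 0, 0], [1, 0, 0, 0, 0]])

```text
time: 7.67
ee_pos: [0.4959, -0.3743, 0.3481]
eef_rot: [0.995, -0.096, 0.025, -0.014]
ft_force: [-0.2, -0.1, -1.3]
width: -0.0001
```

```bash
python3 - <<'E'
from h import *
w=camera("wrist"); s=rep([.5715,-.115,.36])
print([(round(r["conf"],2),np.round(r["xy"],1).tolist(),[atz("wrist",r["xy"],h,s).round(4).tolist() for h in (.063,.095)]) for r in pinpoint("tab_top","wrist")[:2]])
camera("scene")
print([(round(r["conf"],2),[atz("scene",r["xy"],h,s).round(4).tolist() for h in (.063,.095)]) for r in pinpoint("tab_top","scene")[:2]])
camera("top")
for n in ("scene","top"):
  for q,h in (("palm_pad_top",.24),("palm_pad_top",.22),("dishes",.032)): print(n,q,[(round(r["conf"],2),atz(n,r["xy"],h,s).round(4).tolist()) for r in pinpoint(q,n)])
o1,v1=ray("scene",pinpoint("palm_pad_top","scene")[0]["xy"]); o2,v2=ray("top",pinpoint("palm_pad_top","top")[0]["xy"])
t=np.linalg.lstsq(np.c_[v1,-v2],o2-o1,rcond=None)[0]; print("tri",o1+t[0]*v1,o2+t[1]*v2)
cv2.imwrite("pics/w2.png",w)
E
```

```text
7.72 tip [ 0.4971 -0.3732  0.3341] zax [ 0.053  0.024 -0.998] yaw -0.192 F [0.2 0.  1.2] to go [ 0.83 -8.94 -0.52]
[(0.64, [287.3, 183.8], [[0.5209, -0.3745, 0.063], [0.5196, -0.3693, 0.095]]), (0.52, [337.8, 69.4], [[0.6163, -0.2356, 0.063], [0.608, -0.2406, 0.095]])]
[(0.78, [[0.5147, -0.3732, 0.063], [0.4934, -0.385, 0.095]])]
scene palm_pad_top [(0.9, [0.555, -0.1021, 0.24]), (0.38, [0.4465, -0.3151, 0.24])]
scene palm_pad_top [(0.9, [0.5738, -0.083, 0.22]), (0.38, [0.4616, -0.3034, 0.22])]
scene dishes [(0.9, [0.5661, -0.1307, 0.032]), (0.86, [0.5359, -0.0146, 0.032]), (0.51, [0.4919, 0.0492, 0.032]), (0.46, [0.7438, 0.1107, 0.032])]
top palm_pad_top [(0.8, [0.5662, -0.0783, 0.24])]
top palm_pad_top [(0.8, [0.5699, -0.0772, 0.22])]
top dishes [(0.74, [0.5598, -0.1209, 0.032]), (0.73, [0.5572, -0.0061, 0.032]), (0.72, [0.4988, 0.0665, 0.032]), (0.5, [0.5105, -0.3728, 0.032])]
tri [ 0.57542685 -0.08141991  0.21830537] [ 0.57029596 -0.07707319  0.21761373]
```

View pics/w2.png

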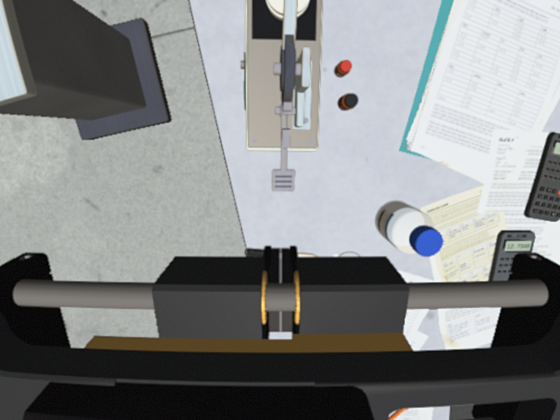

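The wrist view shows the tab lower and further out, at (284,180). Both views place it at z of about 0.063, at about (0.515–0.521,-0.374), so the pawl is at its stop and staying there. The vials and marker haven't moved. Next is the palm pad at about (0.575,-0.083,0.22).

```bash
python3 - <<'E'
from h import *
rep([.576,-.085,.30]); print(plan((.575,-.087,.334),-.22))
E
```

```text
8.32 tip [ 0.4971 -0.3729  0.3341] zax [ 0.052  0.024 -0.998] yaw -0.192 F [0.  0.3 0.1] to go [ 0.7  -9.88  1.5 ]
[[1, 0.07, -0.95, 0.08, 0.32], [1, 0.04, -0.95, 0.08, 0.0], [1, 0.04, -0.95, 0.08, 0.0], [1, 0.04, -0.95, 0.08, 0.0], [1, 0.05, -0.95, 0.08, 0.0], [1, 0.04, -0.95, 0.08, 0.0], [1, 0.05, -0.95, 0.08, 0.0], [1, 0.04, -0.95, 0.08, 0.0], [1, 0.05, -0.95, 0.08, 0.0], [1, 0.04, -0.95, 0.08, 0.0], [1, 0.02, -0.36, 0.04, 0.0]]
```

Emit:
carry_out(rows=[[1, 0.1, -0.6, 0, 0.3], [1, 0.1, -0.95, 0, 0], [1, 0.1, -0.95, 0, 0], [1, 0.1, -0.95, 0, 0], [1, 0.1, -0.95, 0, 0], [1, 0.1, -0.95, 0, 0], [1, 0.05, -0.95, 0, 0], [1, 0.05, -0.95, 0, 0], [1, 0.05, -0.95, 0, 0], [1, 0, -0.6, 0, 0], [1, 0, -0.2, 0, 0], [1, 0, 0, 0, 0], [1, 0, 0, 0, 0]])

```text
time: 9.4
ee_pos: [0.5782, -0.1048, 0.3582]
eef_rot: [0.993, -0.111, 0.025, -0.014]
ft_force: [0.2, -1.7, -0.3]
width: 0.0007
```

```bash
python3 - <<'E'
from h import *
w=camera("wrist"); s=rep([.576,-.085,.25])
print([(round(r["conf"],2),np.round(r["xy"],1).tolist(),[atz("wrist",r["xy"],h,s).round(4).tolist() for h in (.22,.23)]) for r in pinpoint("palm_pad_top","wrist")[:2]])
cv2.imwrite("pics/w3.png",w)
E
```

```text
9.45 tip [ 0.5788 -0.105   0.3442] zax [ 0.052  0.023 -0.998] yaw -0.225 F [-0.5 -0.8  1.5] to go [-0.39 -0.52  3.15]
[(0.96, [265.1, 190.6], [[0.5754, -0.0844, 0.22], [0.5758, -0.0827, 0.23]])]
```

View pics/w3.png

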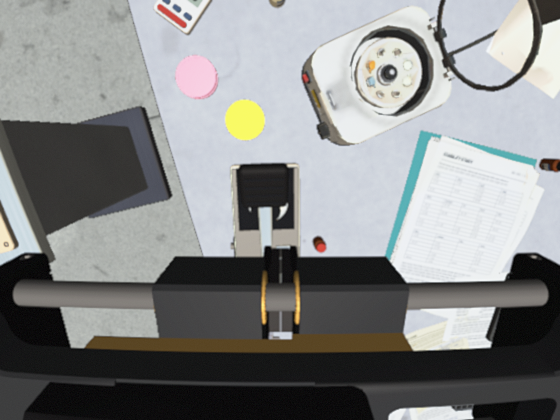

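The pad is at (265,190), or about (0.5755,-0.084), which matches the model.

Emit:
carry_out(rows=[[1, -0.3, -0.5, 0.2, 0], [1, -0.1, 0, 0.8, 0], [1, 0, 0, 0.8, 0], [1, 0, 0, 0.6, 0], [1, 0, 0, 0.2, 0]])

```text
time: 9.92
ee_pos: [0.5727, -0.0962, 0.2802]
eef_rot: [0.992, -0.119, 0.028, -0.014]
ft_force: [-1.0, 0.7, 0.0]
width: 0.0004
```

```bash
python3 -c "
from h import *
rep([.576,-.085,.235])"
```

```text
9.92 tip [ 0.5736 -0.0959  0.2663] zax [ 0.058  0.02  -0.998] yaw -0.24 F [-1.   0.7  0. ] to go [-0.06 -0.34  1.05]
```

Emit:
carry_out(rows=[[1, 0, -0.35, 0.3, 0], [1, 0, 0, 0.3, 0], [1, 0, 0, 0.25, 0], [1, 0, -0.1, 0.2, 0], [1, 0, -0.1, 0.2, 0]])

```text
time: 10.33
ee_pos: [0.5794, -0.0826, 0.2425]
eef_rot: [0.992, -0.122, 0.029, -0.013]
ft_force: [-2.1, 0.3, 4.2]
width: 0.0006
```

```bash
python3 -c "
from h import *
rep([.586,-.05,.121])"
```

```text
10.33 tip [ 0.5802 -0.0823  0.2285] zax [ 0.061  0.019 -0.998] yaw -0.246 F [-2.1  0.3  4.2] to go [-0.27 -0.97  3.61]
```

Emit:
carry_out(rows=[[1, -0.05, -0.15, 0.3, 0], [1, -0.05, -0.15, 0.3, 0], [1, -0.03, -0.15, 0.3, 0], [1, -0.03, -0.12, 0.3, 0], [1, -0.03, -0.1, 0.3, 0], [1, -0.03, -0.1, 0.3, 0]])

```text
time: 10.83
ee_pos: [0.5848, -0.0552, 0.1868]
eef_rot: [0.992, -0.122, 0.032, -0.013]
ft_force: [1.0, -2.7, 2.7]
width: 0.0002
```

```bash
python3 -c "
from h import *
rep([.586,-.05,.121])"
```

```text
10.83 tip [ 0.5858 -0.0549  0.1728] zax [ 0.067  0.019 -0.998] yaw -0.246 F [ 1.  -2.7  2.7] to go [-0.14 -0.1   1.73]
```

Emit:
carry_out(rows=[[1, -0.05, -0.05, 0.3, 0], [1, -0.05, -0.05, 0.3, 0], [1, -0.03, 0, 0.25, 0], [1, -0.02, 0, 0.2, 0], [1, -0.02, 0, 0.15, 0]])

```text
time: 11.25
ee_pos: [0.5837, -0.0478, 0.1459]
eef_rot: [0.992, -0.121, 0.033, -0.014]
ft_force: [2.1, 0.9, 3.5]
width: 0.0007
```

```bash
python3 -c "
from h import *
rep([.586,-.05,.121])"
```

```text
11.25 tip [ 0.5846 -0.0475  0.1319] zax [ 0.069  0.02  -0.997] yaw -0.244 F [2.1 0.9 3.5] to go [0.04 0.08 0.36]
```

Emit:
carry_out(rows=[[1, 0, 0, 0.15, 0], [1, 0, 0, 0.1, 0], [1, 0, 0, 0.1, 0], [1, 0, 0, 0.1, 0]])

```text
time: 11.58
ee_pos: [0.5844, -0.0469, 0.1341]
eef_rot: [0.992, -0.121, 0.032, -0.016]
ft_force: [-29.4, 4.2, 67.0]
width: 0.0002
```

```bash
python3 -c "
from h import *
rep([.586,-.05,.121])"
```

```text
11.58 tip [ 0.5854 -0.0466  0.1201] zax [ 0.067  0.023 -0.997] yaw -0.244 F [-29.4   4.2  67. ] to go [ 0.05  0.1  -0.03]
```

Firm stop at tip z 0.120, where 0.121 is expected. I'll lift away and check.

Emit:
carry_out(rows=[[1, 0, 0, -0.2, 0], [1, 0, 0, -0.6, 0], [1, 0, 0, -1, 0], [1, 0, 0, -1, 0], [1, 0, 0, -1, 0], [1, 0, 0, -1, 0], [1, 0, 0, -1, 0], [1, 0, 0.8, -0.5, 0], [1, 0, 0.5, 0, 0], [1, 0, 0, 0, 0], [1, 0, 0, 0, 0]])

```text
time: 12.5
ee_pos: [0.5556, -0.0945, 0.3259]
eef_rot: [0.992, -0.124, 0.024, -0.013]
ft_force: [-0.1, 0.4, -1.0]
width: 0.0006
```

```bash
python3 - <<'E'
from h import *
w=camera("wrist"); s=rep([.585,-.049,.121]); a=camera("scene"); camera("top")
for q,h in (("palm_pad_top",.121),("tab_top",.063),("dishes",.032),("foot",.063),("red_vial",0),("amber_vial",0),("marker",0),("timer_loose",0)):
  for n in ("scene","top","wrist"): print(q,n,[(round(r["conf"],2),atz(n,r["xy"],h,s).round(4).tolist()) for r in pinpoint(q,n)[:3]])
r1,r2=[pinpoint("palm_pad_top",n)[0]["xy"] for n in ("scene","wrist")]
(o1,v1),(o2,v2)=ray("scene",r1),ray("wrist",r2,s)
t=np.linalg.lstsq(np.c_[v1,-v2],o2-o1,rcond=None)[0]; print("tri pad",o1+t[0]*v1,o2+t[1]*v2)
cv2.imwrite("pics/s4.png",cv2.resize(a[150:300,220:420],(800,600),interpolation=3))
E
```

```text
12.55 tip [ 0.5562 -0.0942  0.3116] zax [ 0.051  0.02  -0.999] yaw -0.249 F [ 0.  -0.4 -0.5] to go [ 0.28 -1.49  6.42]
palm_pad_top scene [(0.67, [0.5429, -0.3301, 0.121]), (0.61, [0.5801, -0.0448, 0.121])]
palm_pad_top top []
palm_pad_top wrist [(0.56, [0.584, -0.0457, 0.121]), (0.52, [0.5238, 0.1255, 0.121])]
tab_top scene [(0.61, [0.5128, -0.3794, 0.063])]
tab_top top [(0.68, [0.5085, -0.3724, 0.063])]
tab_top wrist []
dishes scene [(0.84, [0.5383, -0.016, 0.032]), (0.78, [0.5725, -0.1329, 0.032]), (0.6, [0.4924, 0.0475, 0.032])]
dishes top [(0.63, [0.5676, -0.1264, 0.032]), (0.62, [0.5043, 0.0727, 0.032])]
dishes wrist [(0.97, [0.5685, -0.1241, 0.032]), (0.96, [0.5644, -0.006, 0.032]), (0.85, [0.5111, 0.0621, 0.032])]
foot scene [(0.72, [0.5633, -0.1308, 0.063])]
foot top [(0.84, [0.5683, -0.1224, 0.063])]
foot wrist [(0.62, [0.565, -0.1244, 0.063])]
red_vial scene [(0.58, [0.6183, -0.2434, 0.0])]
red_vial top [(0.51, [0.6287, -0.2226, 0.0]), (0.16, [0.5335, -0.2319, 0.0])]
red_vial wrist [(0.75, [0.6299, -0.231, 0.0])]
amber_vial scene [(0.42, [0.6248, -0.2747, 0.0]), (0.15, [0.4966, -0.5027, 0.0])]
amber_vial top [(0.45, [0.5154, 0.1801, 0.0]), (0.41, [0.6305, -0.2769, 0.0]), (0.32, [0.5228, -0.3756, 0.0])]
amber_vial wrist []
marker scene [(0.63, [0.4943, -0.5017, 0.0])]
marker top [(0.67, [0.4943, -0.494, 0.0])]
marker wrist []
timer_loose scene [(0.79, [0.512, 0.1815, 0.0])]
timer_loose top [(0.78, [0.5104, 0.174, 0.0])]
timer_loose wrist [(0.95, [0.5152, 0.176, 0.0])]
tri pad [ 0.71612279 -0.22509042 -0.10583112] [ 0.59569952 -0.06011858 -0.12146972]
```

View pics/s4.png

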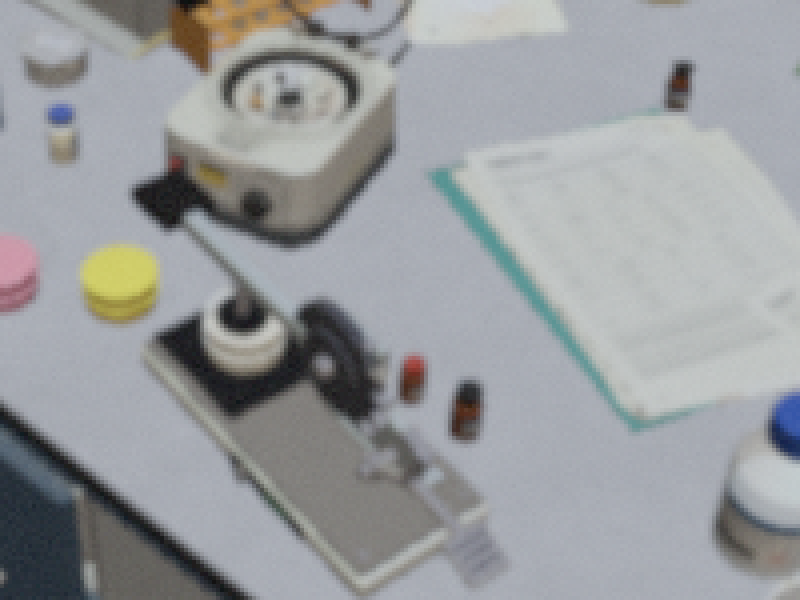

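The crop shows the foot on the cream lid at (240,315), the pad down at (170,197), the tab low at (475,550) and both vials standing. At z 0.121 the scene and wrist pad fixes agree to about 4 mm. The triangulation used a false first hit, so I'm ignoring it.

```bash
python3 -c "
from bench import *
print(close_job())"
```

```text
the job is handed in; nothing more can be done
None
```

The job is handed in. The pawl is pressed free and the hold-down arm is down with its foot on the cream dish stack. `close_job()` gave no verdict.

**What I did:** With the fingers shut, I pressed the thumb tab to its end stop (56 N, tip z 0.063). I then pushed the palm pad down along its arc with about 3–4 N until it stopped firmly (67 N, tip z 0.120; 0.121 expected). After that I raised the gripper about 0.19 m clear.

**Last checks:**
- **Arm and pad:** the foot is seen on the lid. The wrist and scene cameras agree on the pad to about 4 mm when taken at z 0.121.
- **Pawl:** the tab still sits low and further out, as at its stop.
- **Dishes:** within about 6 mm of their first readings and within about 9 mm of the foot in every view, which is about the noise of the readings.
- **Things round the shaker:** timer, marker and amber vial show no movement beyond noise. The red vial's scene reading is about 17 mm off its first one, but the other views (top and wrist) agree with the start and it is seen standing.

**What disagreed:**
- The network's top scene hit for the pad was false, so my last triangulation of the pad height was worthless. The height rests on the contact reading and the picture.
- The tool tilted about 0.05 rad during the moves, with no ill effect seen.

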